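# Check returned battery packs on the test plate

## Task

Stand every battery pack that lies on the cork mat upright on the aluminium test plate, foot fully on the plate and brass contact up. When they all stand there, take the pen tester and hold its tip for a good second on the brass cap of the earth post, then in the same way on the brass contact of each pack, going from the tallest pack to the shortest, and then lay the tester back down on its black rubber mat. Leave the packs standing on the plate, and leave the other things on the table where they are.

Things in the scene. Friction and masses are not known exactly. Their poses are not given: they have to be found in the camera images.
- pack_long: longest pack: flat grey block 130 x 62 x 32 mm, 0.2-0.5 kg, brass contact on one 62 x 32 end, steel foot on the other; starts lying on the cork mat, brass end roughly away from the robot. Origin: centre of the broad face underneath at the start. x: along the 130 mm length to the brass end (up when standing); y: along the 62 mm width; z: through the 32 mm thickness. May be absent.
- pack_long_contact (a point): Centre of the brass contact disc (18 mm across, flush) on the longest pack's end, 65 mm along x and 16 mm along z from the pack's origin; axes as the pack.
- pack_long_foot (a point): Centre of the steel foot face at the other end of the longest pack.
- pack_mid: middle-length pack: flat grey block 108 x 62 x 32 mm, 0.2-0.5 kg, brass contact on one 62 x 32 end, steel foot on the other; starts lying on the cork mat, brass end roughly away from the robot. Origin: centre of the broad face underneath at the start. x: along the 108 mm length to the brass end (up when standing); y: along the 62 mm width; z: through the 32 mm thickness. May be absent.
- pack_mid_contact (a point): Centre of the brass contact disc (18 mm across, flush) on the middle-length pack's end, 54 mm along x and 16 mm along z from the pack's origin; axes as the pack.
- pack_mid_foot (a point): Centre of the steel foot face at the other end of the middle-length pack.
- pack_short: shortest pack: flat grey block 86 x 62 x 32 mm, 0.2-0.5 kg, brass contact on one 62 x 32 end, steel foot on the other; starts lying on the cork mat, brass end roughly away from the robot. Origin: centre of the broad face underneath at the start. x: along the 86 mm length to the brass end (up when standing); y: along the 62 mm width; z: through the 32 mm thickness. May be absent.
- pack_short_contact (a point): Centre of the brass contact disc (18 mm across, flush) on the shortest pack's end, 43 mm along x and 16 mm along z from the pack's origin; axes as the pack.
- pack_short_foot (a point): Centre of the steel foot face at the other end of the shortest pack.
- plate: The aluminium test plate, fixed, 130 (x) x 370 (y) mm and 6 mm thick. Origin: centre of its underside; z up.
- post: The earth post, fixed, beside the plate: a dark square post 30 x 30 mm on a 50 mm square foot, 106 mm high in all, with a flat round brass cap 25 mm across. Origin: centre of its underside; z up.
- earth (a point): Centre of the top of the earth post's brass cap, 106 mm above the table.
- returns_mat: The cork returns mat on which the packs lie at the start, fixed, 200 (x) x 390 (y) mm, 3 mm thick. Origin: centre of its underside; z up.
- rest: The black rubber mat where the tester lives, fixed, 190 (x) x 80 (y) mm, 4 mm thick. Origin: centre of its underside; z up.
- probe: Pen tester, 0.12 kg: black square handle 100 mm long, 28 wide (y), 30 high (z), then an 18 mm thick collar 14 mm long and a 9 mm thick steel prod 44 mm long. Starts lying on the rubber mat, prod away from the robot. Origin: centre of the handle's underside; x along the handle to the tip; prod axis at z = 15 mm; tail end at x = -50 mm.
- probe_tip (a point): The end of the tester's steel prod, 108 mm along x and 15 mm along z from the tester's origin.
- padlock: A bystander: brass padlock with a steel shackle, body 50 x 50 x 22 mm, lying flat. Origin: its underside.
- tape: A bystander: roll of black tape, 100 mm across, 25 mm high, hole 76 mm. Origin: its underside.
- tin: A bystander: flat steel tin, 72 mm across, 32 mm high. Origin: its underside.
- screwdriver: A bystander: screwdriver lying on the table. Origin: its underside.
- wrench: A bystander: open-ended wrench lying on the table. Origin: its underside.
- torch: A bystander: black hand torch lying down, 140 mm long, 44 mm thick. Origin: its underside.
Mind the look-alikes: they are no part of the job. What is shaped like the post but green is not meant.

How it is judged (in metres and radians):
On the way, in this order (a step that is already met when the one before it is completed fails the run):
1. all the packs stand upright on the test plate, brass contact up, at rest (angle between each of pack_long, pack_mid, pack_short's own x axis and vertical below 0.12 rad and x of pack_long_foot in the frame of plate between -0.055 and 0.055 m and y of pack_long_foot in the frame of plate between -0.172 and 0.172 m and z of each of pack_long_foot, pack_mid_foot, pack_short_foot in the frame of plate below 0.012 m and linear speed of each of pack_long, pack_mid, pack_short below 0.02 m/s and angular speed of each of pack_long, pack_mid, pack_short below 0.2 rad/s and x of pack_mid_foot in the frame of plate between -0.055 and 0.055 m and y of pack_mid_foot in the frame of plate between -0.172 and 0.172 m and x of pack_short_foot in the frame of plate between -0.055 and 0.055 m and y of pack_short_foot in the frame of plate between -0.172 and 0.172 m), for 0.3 s.
2. the tester's tip is held on the brass cap of the earth post (distance between probe_tip and earth below 0.014 m and contact force between probe and post above 0.3 N), for 0.6 s.
3. the tester's tip is held on the brass contact of the longest pack, which stands on the plate (distance between probe_tip and pack_long_contact below 0.011 m and contact force between probe and pack_long above 0.3 N and angle between pack_long's own x axis and vertical below 0.12 rad and x of pack_long_foot in the frame of plate between -0.055 and 0.055 m and y of pack_long_foot in the frame of plate between -0.172 and 0.172 m and z of pack_long_foot in the frame of plate below 0.012 m), for 0.6 s.
4. the tester's tip is held on the brass contact of the middle pack, which stands on the plate (distance between probe_tip and pack_mid_contact below 0.011 m and contact force between probe and pack_mid above 0.3 N and angle between pack_mid's own x axis and vertical below 0.12 rad and x of pack_mid_foot in the frame of plate between -0.055 and 0.055 m and y of pack_mid_foot in the frame of plate between -0.172 and 0.172 m and z of pack_mid_foot in the frame of plate below 0.012 m), for 0.6 s.
5. the tester's tip is held on the brass contact of the shortest pack, which stands on the plate (distance between probe_tip and pack_short_contact below 0.011 m and contact force between probe and pack_short above 0.3 N and angle between pack_short's own x axis and vertical below 0.12 rad and x of pack_short_foot in the frame of plate between -0.055 and 0.055 m and y of pack_short_foot in the frame of plate between -0.172 and 0.172 m and z of pack_short_foot in the frame of plate below 0.012 m), for 0.6 s.
At the end, for the whole second after the job is handed in: Every pack stands at rest on the test plate, brass contact up, within 0.12 rad of upright, its foot's centre at least 10 mm inside the plate's long edges and 13 mm inside the short ones; the tester lies at rest, level within 0.17 rad, its handle's middle over its rubber mat (all of step 1 and linear speed of probe below 0.02 m/s and angular speed of probe below 0.2 rad/s and angle between probe's own x axis and vertical between 1.4 and 1.74 rad and x of probe in the frame of rest between -0.08 and 0.08 m and y of probe in the frame of rest between -0.04 and 0.04 m and z of probe in the frame of rest below 0.04 m); the robot touches nothing.
It fails at once if one of the other loose things on the table is pushed more than 6 cm from its place (distance of any of padlock, tape, tin, screwdriver, wrench, torch from where it was at the start of the episode above 0.06 m).
Of pack_long, pack_mid, pack_short only 2 to 3 are there at a start; the rules pass over those that are not, and their reading is None.
At some moment in a run one of pack_long, pack_mid, pack_short, probe may be knocked a few centimetres aside while the robot is not near it.
It also fails if it takes over 210 s, if anything falls off the work surface, if the arm or the gripper's body presses on something with over 40 N, if the wrist force passes 120 N, or if a joint passes its speed limit or range.

## Robot

A 6-joint arm with a two-finger parallel gripper is mounted at the origin on the work surface. World frame = base frame: x ahead of the robot, y to its left, z up, the work surface at z = 0. Lengths are in mm, angles in rad, forces in N, time in s.
With the tool pointing down it reaches from about 400 to 825 mm from the base axis. Payload 7 kg.
Tool frame: the origin (TCP) lies at the very end of the fingers, on their centre line; the grasp point (between the pads) lies 19 mm behind it; z points along the fingers, y is the line along which they close (so a half turn about z gives the same grasp; the last joint's range is limited). The gripper opens to 88 mm and grips with 3 to 60 N. Pads are 19 mm wide; open, the fingers measure 130 mm over their backs; the gripper's body (78 mm by 193 mm) begins 47 mm behind the grasp point.
Start: joints at [1.406, 0.359, 0.012, 0, -1.224, -0.288], TCP at [295.307, 606.95, 226.561] pointing down, gripper open.
Joint ranges: [-3.07, 3.07], [-1.43, 2.12], [-1.02, 1.25], [-3.03, 1.67], [-3.05, -0], [-3.03, 3.03]. Speed limits (rad/s): [2.39, 2.39, 3.01, 3.14, 3.14, 3.14].

## Interface

Orientations are given as a unit quaternion [x, y, z, w].
In Python, from plant import bot gives the robot as it stands. Calls block until the motion is done:
- bot.move_ptp(position, orientation): joint-space move of the TCP to a pose.
- bot.line_to(position, velocity=150, ori=None): straight line of the TCP; ori=None keeps the orientation; velocity is the mean speed in mm/s.
- bot.move_joints(angles): joint-space move.
- bot.move_gripper(opening, force=None): finger opening in mm; force is the grip in N (None keeps the last); returns when the fingers have stopped.
- bot.pause(seconds).
- bot.solve_ik(position, orientation): joint angles nearest the present ones, or None.
- bot.read_state(): the state.
- bot.camera(name): name is "scene" or "top"; returns the picture (420x560x3 uint8, red, green, blue); there is no depth.
- bot.get_calibration(name): a dict with "fx", "fy", "cx", "cy" (pixels), "distortion" ([k1, k2, p1, p2, k3] as OpenCV has them; the pictures are not rectified), "view" (4x4, takes a point from world to camera coordinates). Camera axes: x right, y up, looking along -z (the intrinsics and any distortion apply to the point x, -y, -z); pixel columns grow to the right and rows downward; lengths in mm; the calibration is good to about 2 mm. A picture is of the moment at which its call begins. get_calibration takes no time and is no camera call.
A pose or a line that the arm cannot do raises bot.Unreachable and nothing moves.
- bot.close_job(): hands the job in; it is judged then, once.
The state is a dict: "t": time; "joint_pos": joint angles; "qvel": joint speeds; "tau": joint torques, N m; "tcp_pos": TCP position; "eef_rot": TCP orientation; "contact_force": force on the tool from outside, world axes, zero at the start; "moment": the same for the moment, N m; "width": finger opening in mm; "finger_force": force on a finger pad.
Only numpy, scipy, OpenCV 4.12 (cv2) and the standard library are available. Lean on these libraries where they do the work, as an engineer would, in place of code of your own. Each camera call takes 0.05 s, during which the arm holds its last target. There are 200 camera calls.

## Working session

There is one attempt and no reset: what is moved stays moved. The work goes in short steps, each a Python script; the robot and the scene stay as the last script left them, time stands still between calls to the robot, and variables do not carry over. Pictures are saved under pics/ and viewed, at most 14 in all, crops included, and the job is handed in when it is done.

```bash
ls; mkdir -p pics
python3 - <<'E'
from plant import bot
import cv2,numpy as np
np.set_printoptions(precision=4,suppress=True)
for n in("scene","top"):
    cv2.imwrite(f"pics/{n}0.png",cv2.cvtColor(bot.camera(n),cv2.COLOR_RGB2BGR))
    c=bot.get_calibration(n);print(n,{k:c[k] for k in c if k!='view'});print(np.array(c['view']))
print(bot.read_state())
E
```

```text
pics
scene {'fx': 425.3279141040296, 'fy': 425.3279141040296, 'cx': 274.2836239611035, 'cy': 212.82519987827473, 'distortion': array([-0.0241,  0.    ,  0.    ,  0.    ,  0.    ])}
[[   -0.7494     0.662     -0.0143   328.5005]
 [   -0.4112    -0.4483     0.7937   112.8659]
 [    0.519      0.6007     0.6082 -1400.464 ]
 [    0.         0.         0.         1.    ]]
top {'fx': 390.6953149541326, 'fy': 390.6953149541326, 'cx': 275.4109309806298, 'cy': 211.13447677203771, 'distortion': array([-0.115,  0.   ,  0.   ,  0.   ,  0.   ])}
[[   -0.0226    -0.9994    -0.026     32.834 ]
 [    0.998     -0.0241     0.0589  -448.0826]
 [   -0.0595    -0.0246     0.9979 -1068.4083]
 [    0.         0.         0.         1.    ]]
{'t': 0.1, 'joint_pos': array([ 1.4061,  0.3593,  0.0112, -0.0003, -1.2241, -0.2881]), 'qvel': array([-0.0007, -0.0008,  0.0033, -0.0007,  0.0003, -0.0004]), 'tau': array([ -0.0021, -58.4162,  29.3751,   7.0154,   0.0102,  -0.0001]), 'tcp_pos': array([295.1281, 606.584 , 225.7073]), 'eef_rot': array([ 0.9745, -0.2245, -0.0001,  0.0007]), 'contact_force': array([-0.7072, -0.1968, -0.5068]), 'moment': array([ 0.0412, -0.021 ,  0.0312]), 'finger_force': 0.0, 'width': 87.50532931007537}
```

View pics/top0.png

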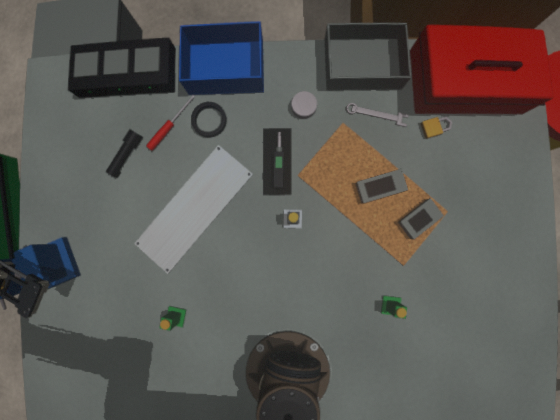

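View pics/scene0.png

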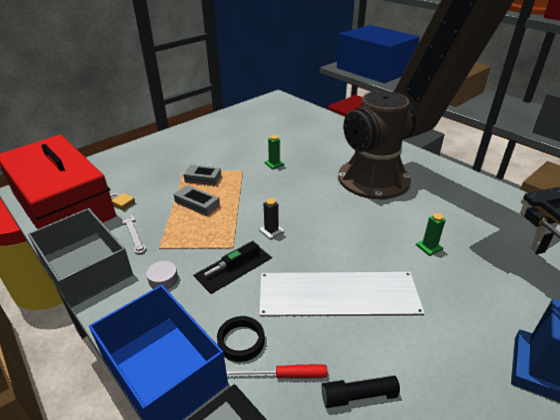

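Top view: plate corners about (219,147), (251,174), (167,270), (136,243). There are two packs, at (381,186) and (420,218). The earth post cap is at (293,217), the tester at (279,160) and the mat to the right. Next I'll zoom in and measure.

```bash
cat > h.py <<'E'
from plant import bot
import cv2,numpy as np
from scipy.spatial.transform import Rotation as R
np.set_printoptions(precision=3,suppress=True)
def ray(n,px):
    c=bot.get_calibration(n);K=np.array([[c['fx'],0,c['cx']],[0,c['fy'],c['cy']],[0,0,1]])
    u=cv2.undistortPoints(np.array(px,float).reshape(-1,1,2),K,np.array(c['distortion'])).reshape(-1,2)
    V=np.array(c['view']);d=np.c_[u[:,0],-u[:,1],-np.ones(len(u))]@V[:3,:3]
    return -V[:3,:3].T@V[:3,3],d
def onz(n,px,z):
    o,d=ray(n,px);return o+d*((z-o[2])/d[:,2])[:,None]
def proj(n,P):
    c=bot.get_calibration(n);K=np.array([[c['fx'],0,c['cx']],[0,c['fy'],c['cy']],[0,0,1]])
    V=np.array(c['view']);p=np.array(P,float).reshape(-1,3)@V[:3,:3].T+V[:3,3]
    return cv2.projectPoints(p*[1,-1,-1],np.zeros(3),np.zeros(3),K,np.array(c['distortion']))[0].reshape(-1,2)
def quat(yaw):  # tool down, closing axis y at angle yaw+90deg; tool x at yaw
    return R.from_matrix(np.array([[np.cos(yaw),np.sin(yaw),0],[np.sin(yaw),-np.cos(yaw),0],[0,0,-1]])).as_quat()
E
python3 - <<'E'
from h import *
t=cv2.imread("pics/top0.png");s=cv2.imread("pics/scene0.png")
a=cv2.resize(t[155:255,340:460],None,fx=4,fy=4,interpolation=2)
b=cv2.resize(s[155:225,165:245],None,fx=4,fy=4,interpolation=2)
c=np.zeros((400+0,800,3),np.uint8);c[:400,:480]=a;c[:280,480:800]=b
cv2.imwrite("pics/z.png",c)
print("plate",onz("top",[(219,147),(251,174),(167,270),(136,243)],6)[:,:2])
print("post",onz("top",[(293.5,217)],106),onz("scene",[(270.5,202)],106))
print("rest",onz("top",[(264.5,128),(291.5,128),(291,194.5),(264,194.5)],4)[:,:2])
g=cv2.cvtColor(t,cv2.COLOR_BGR2HSV)
for nm,lo,hi in(("green",(50,60,40),(85,255,255)),):
    m=cv2.inRange(g,lo,hi)[120:200,260:295]
    print(nm,np.argwhere(m).mean(0)[::-1]+[260,120],m.sum()/255)
print(bot.solve_ik([500,0,200],quat(0)))
E
```

```text
plate [[635.667 178.805]
 [555.479  88.864]
 [290.458 331.757]
 [367.905 421.537]]
post [[427.269 -25.318 106.   ]] [[431.696 -20.351 106.   ]]
rest [[687.11   48.301]
 [684.849 -28.492]
 [494.884 -22.105]
 [496.791  53.537]]
green [278.154 161.679] 78.0
[ 0.394  0.089 -0.405  0.    -1.076  1.177]
```

View pics/z.png

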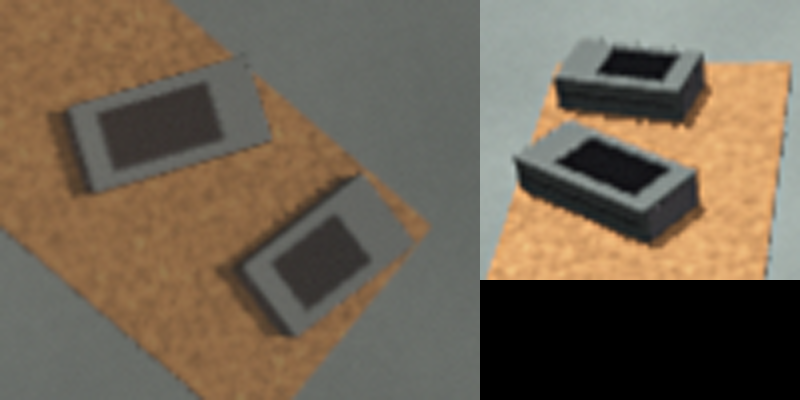

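The crop shows both packs with clean top faces. Pack A's corners in the crop are about (68,105), (245,58), (271,140), (92,192), and pack B lies lower right. In both, the label recess sits off toward the near (robot) end. Now the sub-pixel measurement.

```bash
cat >> h.py <<'E'
def img(n,f=None):
    b=cv2.cvtColor(bot.camera(n),cv2.COLOR_RGB2BGR)
    if f: cv2.imwrite(f,b)
    return b
def cross(pa,pb):
    (o1,d1),(o2,d2)=ray("top",[pa]),ray("scene",[pb]);d1=d1[0];d2=d2[0]
    s=np.linalg.lstsq(np.c_[d1,-d2],o2-o1,rcond=None)[0]
    p,q=o1+s[0]*d1,o2+s[1]*d2;return (p+q)/2,np.linalg.norm(p-q)
def blobs(b,lo,hi,roi,amin):
    x0,y0,x1,y1=roi
    m=cv2.inRange(cv2.cvtColor(b,cv2.COLOR_BGR2HSV),lo,hi)
    k=np.zeros_like(m);k[y0:y1,x0:x1]=m[y0:y1,x0:x1]
    n,l,s,c=cv2.connectedComponentsWithStats(k)
    return [(c[i],s[i,4],np.uint8(l==i)) for i in range(1,n) if s[i,4]>=amin]
def packs(b):
    """grey blocks on the cork: (centre xy, yaw of length axis, L, W) from top face at z=35"""
    hs=cv2.cvtColor(b,cv2.COLOR_BGR2HSV);P=onz("top",[[c,r] for r in range(420) for c in range(560)],35)
    m=np.uint8((hs[...,1]<60)&(hs[...,2]>85)&(hs[...,2]<150))
    cork=cv2.inRange(hs,(8,70,60),(25,255,255));h=cv2.convexHull(cv2.findNonZero(cork*0+np.uint8(CORKMASK(cork))))
    z=np.zeros_like(m);cv2.fillConvexPoly(z,h,1);m&=cv2.erode(z,np.ones((3,3)))
    out=[]
    for c in cv2.findContours(m,cv2.RETR_EXTERNAL,cv2.CHAIN_APPROX_NONE)[0]:
        if cv2.contourArea(c)<200: continue
        w=onz("top",c.reshape(-1,2),35)[:,:2].astype(np.float32)
        r=cv2.minAreaRect(w);bx=cv2.boxPoints(r)
        e=[bx[1]-bx[0],bx[2]-bx[1]];l=[np.linalg.norm(v) for v in e];i=int(np.argmax(l))
        v=e[i]/l[i]; v=v if v@r[0]>0 else -v
        out.append((np.array(r[0]),np.arctan2(v[1],v[0]),max(l)+2.6,min(l)+2.6))
    return out
def CORKMASK(m):
    n,l,s,c=cv2.connectedComponentsWithStats(m);return l==1+np.argmax(s[1:,4])
E
sed -i 's/;P=onz("top",.*$//; s/cork\*0+np/np/' h.py
python3 - <<'E'
from h import *
t=img("top");s=img("scene")
for p in packs(t): print("pack",*p)
Y=((18,120,90),(35,255,255))
a=blobs(t,*Y,(275,200,310,230),10);b=blobs(s,*Y,(255,190,285,215),5)
print([(x[0],x[1]) for x in a],[(x[0],x[1]) for x in b])
if a and b: print("post cross",cross(a[0][0],b[0][0]),onz("top",[a[0][0]],106),onz("scene",[b[0][0]],106))
# plate, rest by minAreaRect
m=blobs(t,(0,0,175),(180,40,255),(120,130,260,280),2000)
for k,z,mm in(("plate",6,m),("rest",4,blobs(t,(0,0,0),(180,255,75),(255,120,300,200),400))):
    for x in mm:
        c=max(cv2.findContours(x[2],0,1)[0],key=cv2.contourArea);w=onz("top",c.reshape(-1,2),z)[:,:2].astype(np.float32)
        print(k,cv2.minAreaRect(w),x[1])
# probe: anything not black/rest: print gray and green
g=blobs(t,(50,60,40),(85,255,255),(260,120,295,200),10);print([(x[0],x[1]) for x in g])
g=blobs(s,(50,60,40),(85,255,255),(195,235,275,290),10);print([(x[0],x[1]) for x in g])
cv2.imwrite("pics/z2.png",np.hstack([cv2.resize(t[120:200,255:300],None,fx=7,fy=7,interpolation=2),cv2.resize(s[235:297,190:275],(480,560),interpolation=2)]))
E
```

```text
pack [ 418.204 -378.418] -0.9500932 108.0071 62.71171
pack [ 510.758 -271.537] -1.3092492 130.30966 63.644444
[(array([293., 217.]), np.int32(69))] [(array([270.209, 201.349]), np.int32(43))]
post cross (array([427.982, -24.632, 103.988]), np.float64(1.602968434966035)) [[427.299 -24.055 106.   ]] [[430.337 -23.084 106.   ]]
rest ((591.7415771484375, 16.257335662841797), (81.59291076660156, 188.92153930664062), 88.56378173828125) 1736
[(array([278.182, 161.87 ]), np.int32(77))]
[(array([233.585, 254.341]), np.int32(82))]
```

View pics/z2.png

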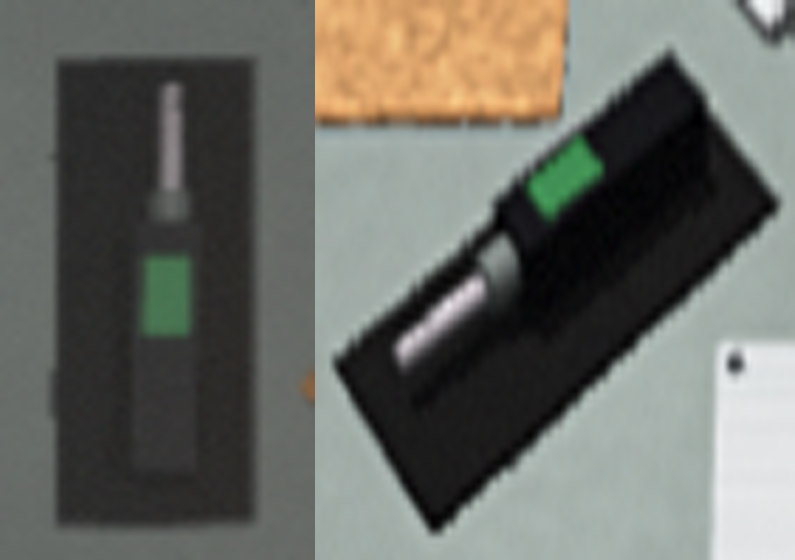

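```bash
cat >> h.py <<'E'
Z=np.array([0,0,1.])
def pose(G,a,y,dz=0):
    """tool pose with grasp point G, approach a, closing axis y"""
    a=a/np.linalg.norm(a);y=y/np.linalg.norm(y)
    q=R.from_matrix(np.c_[np.cross(y,a),y,a]).as_quat();return np.array(G)+19*a+[0,0,dz],q
def hv(az): return np.array([np.cos(az),np.sin(az),0])
def pickpose(c,yaw,t,s,off,z,dz=0):
    u=hv(yaw);return pose([c[0]+off*u[0],c[1]+off*u[1],z],-np.cos(t)*Z-np.sin(t)*u,s*np.cross(Z,u),dz)
def placepose(c,az,t,s,h,dz=0):
    u=hv(az);return pose([c[0],c[1],h],np.cos(t)*u-np.sin(t)*Z,s*np.cross(Z,u),dz)
PC=np.array([462,255.]);PL=np.array([-.741,.672])
E
python3 - <<'E'
from h import *
for nm,c,yaw,L,k in(("long",(510.8,-271.5),-1.309,130,85),("mid",(418.2,-378.4),-.95,108,-85)):
  for s in(1,-1):
    for t in(10,20,30,40,50):
      t=np.radians(t);off=15
      a=[bot.solve_ik(*pickpose(c,yaw,t,s,off,30,d)) for d in(0,80)]
      P=PC+k*PL;row=[]
      for az in(0,10,20,30,40,50,60,70):
        h=6+L/2+off
        r=[bot.solve_ik(*placepose(P,np.radians(az),t,s,h,d)) for d in(0,60)]
        row.append(az if all(x is not None for x in r) else '-')
      print(nm,s,round(np.degrees(t)),[x is not None for x in a],row,a[0])
E
```

```text
long 1 10 [True, True] ['-', '-', '-', '-', '-', 50, 60, 70] [-0.276  0.503 -0.246 -0.189 -0.92  -2.482]
long 1 20 [True, True] ['-', '-', '-', '-', '-', 50, 60, 70] [-0.365  0.579 -0.094 -0.312 -1.128 -2.347]
long 1 30 [True, True] ['-', '-', '-', '-', '-', 50, 60, 70] [-0.44   0.664  0.042 -0.404 -1.326 -2.264]
long 1 40 [True, True] ['-', '-', '-', '-', '-', 50, 60, 70] [-0.502  0.755  0.166 -0.484 -1.515 -2.216]
long 1 50 [True, True] ['-', '-', '-', '-', '-', '-', 60, 70] [-0.552  0.85   0.282 -0.559 -1.695 -2.194]
long -1 10 [True, True] ['-', '-', '-', '-', '-', 50, 60, 70] [-0.276  0.503 -0.246 -0.189 -0.92   0.66 ]
long -1 20 [True, True] ['-', '-', '-', '-', '-', 50, 60, 70] [-0.365  0.579 -0.094 -0.312 -1.128  0.794]
long -1 30 [True, True] ['-', '-', '-', '-', '-', 50, 60, 70] [-0.44   0.664  0.042 -0.404 -1.326  0.877]
long -1 40 [True, True] ['-', '-', '-', '-', '-', 50, '-', 70] [-0.502  0.755  0.166 -0.484 -1.515  0.925]
long -1 50 [True, True] ['-', '-', '-', '-', '-', '-', 60, '-'] [-0.552  0.85   0.282 -0.559 -1.695  0.948]
mid 1 10 [True, True] ['-', '-', '-', 30,
[... 286 characters left out ...]
 ['-', 10, '-', 30, 40, 50, 60, 70] [-0.567  0.809  0.183 -0.243 -1.605 -1.878]
mid 1 50 [True, True] ['-', '-', '-', '-', 40, 50, 60, 70] [-0.59   0.914  0.315 -0.281 -1.803 -1.875]
mid -1 10 [True, True] ['-', '-', '-', 30, 40, 50, 60, 70] [-0.458  0.512 -0.268 -0.101 -0.948  1.145]
mid -1 20 [True, True] ['-', '-', '-', 30, 40, 50, 60, 70] [-0.503  0.605 -0.107 -0.16  -1.18   1.209]
mid -1 30 [True, True] ['-', '-', '-', 30, 40, 50, 60, 70] [-0.539  0.705  0.042 -0.204 -1.398  1.245]
mid -1 40 [True, True] ['-', 10, '-', 30, '-', 50, 60, 70] [-0.567  0.809  0.183 -0.243 -1.605  1.263]
mid -1 50 [True, True] ['-', '-', '-', '-', 40, 50, '-', '-'] [-0.59   0.914  0.315 -0.281 -1.803  1.267]
```

```bash
cat > pk.py <<'E'
from h import *
def best(f):
    return f
def pick(L,t=np.radians(25),s=-1,off=15):
    c,yaw,l,w=min(packs(img("top")),key=lambda p:abs(p[2]-L));print("pack",c,yaw,l,w)
    assert abs(l-L)<6 and abs(w-62)<6
    bot.move_gripper(88)
    bot.move_ptp(*pickpose(c,yaw,t,s,off,27,120))
    p,q=pickpose(c,yaw,t,s,off,27)
    bot.line_to(p+[0,0,25],150);bot.line_to(p,50)
    bot.move_gripper(40,45);st=bot.read_state();print("w",st['width'],st['finger_force'],st['tcp_pos']-p)
    bot.line_to(p+[0,0,60],80);bot.line_to(p+[0,0,250],200)
    st=bot.read_state();print("w",st['width'],st['contact_force'],st['t'])
def place(L,P,az,t=np.radians(25),s=-1,off=15):
    h=6+L/2+off
    bot.move_ptp(*placepose(P,az,t,s,h,130));p,q=placepose(P,az,t,s,h)
    bot.line_to(p+[0,0,30],150);bot.line_to(p+[0,0,6],40);bot.pause(.3)
    f0=bot.read_state()['contact_force'][2]
    for d in np.arange(5,-5.1,-1):
        bot.line_to(p+[0,0,d],10);f=bot.read_state()['contact_force'][2]
        if f-f0>4: break
    print("d",d,"df",f-f0)
    bot.move_gripper(88);bot.pause(.2)
    a=R.from_quat(q).as_matrix()[:,2];e=p+[0,0,d]
    bot.line_to(e-60*a,100);bot.line_to(e-160*a+[0,0,60],200)
    st=bot.read_state();print(st['tcp_pos'],st['t'])
E
python3 - <<'E'
from pk import *
P=PC+85*PL
for s in(1,-1): print(s,bot.solve_ik(*placepose(P,np.radians(52),np.radians(25),s,86,130)),bot.solve_ik(*placepose(P,np.radians(52),np.radians(25),s,86)))
pick(130)
img("scene","pics/s1.png")
E
```

```text
1 [ 0.174 -0.086 -0.728 -1.678 -0.656  0.498] [-0.151  0.527 -0.922 -2.029 -1.078  1.451]
-1 [ 0.174 -0.086 -0.728 -1.678 -0.656 -2.643] [-0.151  0.527 -0.922 -2.029 -1.078 -1.691]
pack [ 510.61  -271.446] -1.3075002 130.47249 63.512527
w 61.81865854652113 44.995052218437195 [ 0.209 -0.051  0.188]
w 61.697925001096834 [-0.093  0.586 -4.423] 7.6833
```

View pics/s1.png

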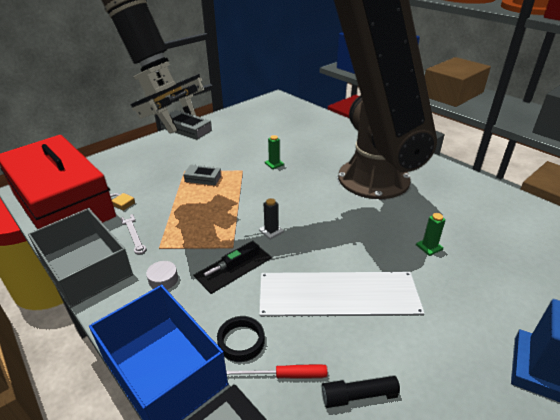

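The scene view shows the long pack held in the gripper, and the other pack still on the mat. I'll look for a placement with better joint margins.

Run:
```python
from h import *
lo=np.array([-3.07,-1.43,-1.02,-3.03,-3.05,-3.03]);hi=np.array([3.07,2.12,1.25,1.67,0,3.03])
t=np.radians(25);q0=bot.read_state()['joint_pos'];out=[]
for s in(1,-1):
  for k in range(-100,101,20):
    for lat in (0,15):
     P=PC+k*PL+lat*np.array([.672,.741])
     for az in range(-60,121,6):
      J=[bot.solve_ik(*placepose(P,np.radians(az),t,s,86,d)) for d in(0,40,130)]
      if any(j is None for j in J): continue
      m=min(np.minimum(j-lo,hi-j).min() for j in J)
      out.append((round(m,2),s,k,lat,az,np.abs(J[0]-J[2]).max(),np.abs(J[2]-q0).max(),J[0],J[2]))
out.sort(key=lambda o:-min(o[0],.35)+.15*o[5]+.1*o[6])
for o in out[:14]: print(*o)
```

```text
Traceback (most recent call last):
ValueError: time passes only in moves, steps and waits
```

Run:
```python
from h import *
lo=np.array([-3.07,-1.43,-1.02,-3.03,-3.05,-3.03]);hi=np.array([3.07,2.12,1.25,1.67,0,3.03])
t=np.radians(25);q0=bot.read_state()['joint_pos'];out=[];n=0
s=-1
try:
  for k in (-90,0,90):
     P=PC+k*PL+10*np.array([.672,.741])
     for az in (-60,-45,-30,-15,30,45,60,75,90,105):
      J=[bot.solve_ik(*placepose(P,np.radians(az),t,s,86,d)) for d in(0,130)];n+=2
      if any(j is None for j in J): continue
      m=min(np.minimum(j-lo,hi-j).min() for j in J)
      out.append((round(m,2),s,k,az,np.abs(J[0]-J[1]).max(),np.abs(J[1]-q0).max(),J[0],J[1]))
except ValueError as e: print(n,e)
out.sort(key=lambda o:-o[0])
for o in out[:14]: print(*o)
```

```text
0.45 -1 0 105 0.23540388856299677 3.2598939447114335 [ 0.057  0.616 -0.179 -1.122 -1.397 -2.341] [ 0.064  0.406 -0.131 -1.098 -1.508 -2.576]
0.45 -1 90 -60 0.19819155311220737 1.9460411997767935 [ 1.44   0.718 -0.566  0.598 -1.368 -1.394] [ 1.443  0.535 -0.511  0.582 -1.566 -1.262]
0.45 -1 90 105 0.2789804832817473 3.2588974305266714 [ 0.159  0.562 -0.31  -1.207 -1.304 -2.296] [ 0.176  0.321 -0.262 -1.158 -1.402 -2.575]
0.44 -1 -90 105 0.20310400075928214 3.2761348154332977 [-0.029  0.681 -0.026 -1.057 -1.494 -2.389] [-0.028  0.496  0.021 -1.053 -1.608 -2.592]
0.43 -1 90 90 0.36593946606253835 3.286874987214988 [ 0.086  0.503 -0.46  -1.377 -1.169 -2.237] [ 0.133  0.214 -0.407 -1.275 -1.22  -2.603]
0.42 -1 0 90 0.296160845046078 3.289227208842573 [-0.014  0.55  -0.328 -1.272 -1.248 -2.309] [ 0.012  0.304 -0.28  -1.205 -1.326 -2.605]
0.41 -1 -90 90 0.24568140921835457 3.3075758225425114 [-0.097  0.609 -0.179 -1.191 -1.331 -2.378] [-0.084  0.397 -0.134 -1.151 -1.422 -2.624]
0.4 -1 0 75 0.39627316832864734 3.3129714662521597 [-0.079  0.494 -0.482 -1.459 -1.113 -2.233] [-0.016  0.195 -0.4
[... 162 characters left out ...]

0.38 -1 -90 75 0.315523823850135 3.330880513353879 [-0.156  0.543 -0.334 -1.356 -1.174 -2.332] [-0.12   0.293 -0.287 -1.265 -1.225 -2.647]
0.38 -1 0 60 0.5639245687506125 3.3306149663746263 [-0.145  0.462 -0.645 -1.701 -1.015 -2.083] [-0.007  0.082 -0.56  -1.482 -0.913 -2.647]
0.37 -1 -90 60 0.43149538550363253 3.3463414423717754 [-0.21   0.49  -0.492 -1.568 -1.039 -2.231] [-0.127  0.185 -0.431 -1.402 -1.012 -2.663]
0.36 -1 -90 45 0.6186865930962666 3.341333480044087 [-0.266  0.468 -0.663 -1.852 -0.96  -2.039] [-0.096  0.082 -0.558 -1.578 -0.775 -2.658]
0.35 -1 0 -60 0.18907413160853181 1.927051943162756 [ 1.285  0.689 -0.669  0.753 -1.286 -1.411] [ 1.293  0.5   -0.609  0.713 -1.473 -1.243]
```

```bash
sed -i 's/s,h,130));p,q/s,h,170));p,q/' pk.py
python3 - <<'E'
from pk import *
P=PC+90*PL+5*np.array([.672,.741]);print(P)
place(130,P,np.radians(100))
bot.move_joints([-0.1,0,0,0,-1.4,-.9])
print(bot.read_state()['tcp_pos'],bot.read_state()['t'])
img("scene","pics/s2.png");t=img("top","pics/t2.png")
print(packs(t))
E
```

```text
[398.67  319.185]
d 0.0 df 4.552876850533195
[420.378 193.841 205.078] 16.65
[ 506.008 -242.934  426.41 ] 18.425
[]
```

View pics/s2.png

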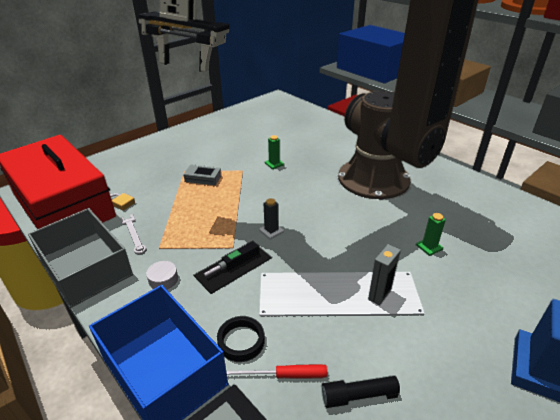

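View pics/t2.png

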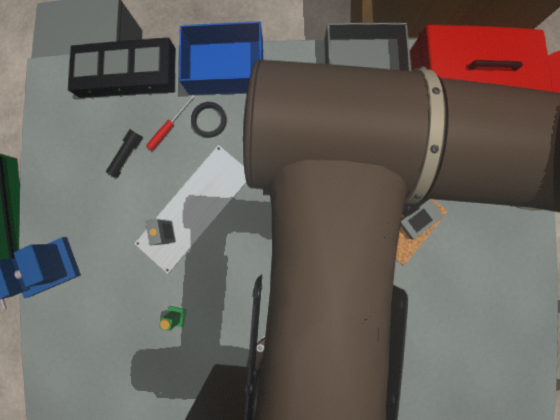

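The long pack stands brass up, at scene (385,255) and top (153,233). The mid pack is unmoved at top (420,218). The arm hides much of the top view, so I'll swing it aside, measure again, and do the mid pack.

Run:
```python
from pk import *
bot.move_joints([1.0,0,0,0,-1.4,-.9])
pick(108,off=12)
P=PC-80*PL+5*np.array([.672,.741]);print(P)
place(108,P,np.radians(100),off=12)
q=bot.read_state()['joint_pos'];bot.move_joints([-1.0,0,0,0,-1.4,-.9])
print(bot.read_state()['t'])
img("scene","pics/s3.png");t=img("top","pics/t3.png")
z=np.vstack([cv2.resize(t[110:285,130:300],(544,560),interpolation=2)])
cv2.imwrite("pics/z3.png",z)
```

```text
pack [ 418.131 -378.125] -0.9509743 108.52093 62.956482
w 61.741514566217255 44.998489022254944 [ 0.187 -0.018  0.168]
w 61.531109195006245 [-0.641  0.321 -2.586] 27.6417
[524.64  204.945]
d 0.0 df 4.862299652713766
[546.309  79.802 190.949] 36.9
39.6583
```

View pics/z3.png

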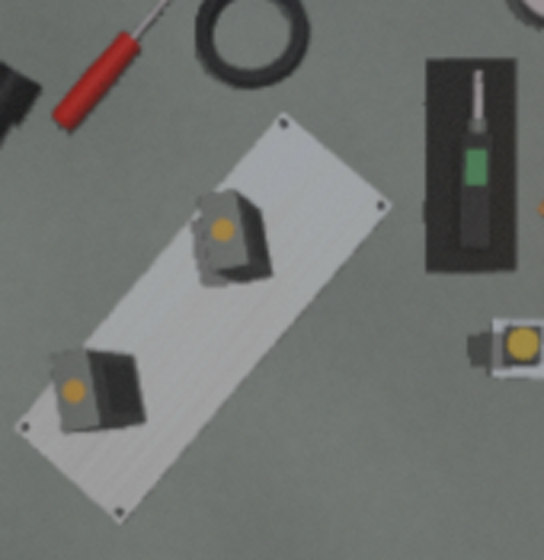

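View pics/s3.png

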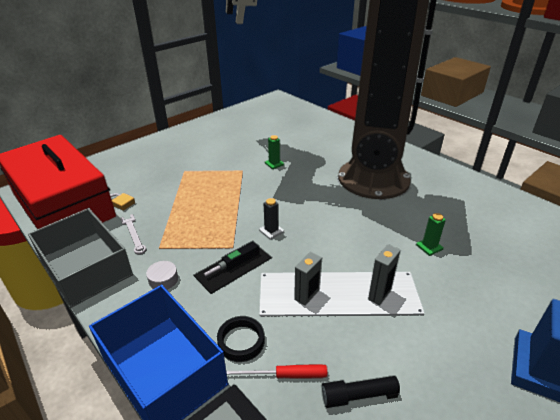

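Both packs stand with brass up: mid contact at scene (308,262), long at scene (387,253). The tester is still on its mat. Now the contacts, the cap and the tester.

```bash
cat >> h.py <<'E'
def contacts(t,s):
    Y=((12,90,70),(35,255,255));o={}
    for n,H,g in(("post",106,(428,-24.5)),("long",136,(399,319)),("mid",114,(525,205))):
        r=[]
        for b,c in((t,"top"),(s,"scene")):
            u=proj(c,[g[0],g[1],H])[0].astype(int);l=blobs(b,*Y,(max(u[0]-18,0),max(u[1]-15,0),u[0]+18,u[1]+15),6)
            r.append(max(l,key=lambda x:x[1])[0] if l else None)
        if r[0] is None or r[1] is None: print(n,r);continue
        a=onz("top",[r[0]],H)[0];b2=onz("scene",[r[1]],H)[0];p,e=cross(*r)
        print(n,"cross",p,e,"top",a[:2],"scene",b2[:2]);o[n]=(a+b2)/2
    return o
def probe(t):
    u=proj("top",[591,16,4])[0].astype(int);roi=(u[0]-25,u[1]-45,u[0]+25,u[1]+45)
    hs=cv2.cvtColor(t,cv2.COLOR_BGR2HSV)
    rs=max(blobs(t,(0,0,0),(180,255,75),roi,200),key=lambda x:x[1])[2]
    h=np.zeros_like(rs);cv2.fillConvexPoly(h,cv2.convexHull(cv2.findNonZero(rs)),1);h=cv2.erode(h,np.ones((3,3)))
    m=np.uint8(h&(hs[...,2]>95)&~((hs[...,0]>45)&(hs[...,0]<90)&(hs[...,1]>70)))
    n,l,s,c=cv2.connectedComponentsWithStats(m);i=1+np.argmax(s[1:,4])
    w=onz("top",np.argwhere(l==i)[:,::-1],22)[:,:2];r=cv2.minAreaRect(w.astype(np.float32))
    g=max(blobs(t,(45,70,40),(90,255,255),roi,15),key=lambda x:x[1])[0];gw=onz("top",[g],34)[0,:2]
    d=w.mean(0)-gw;d/=np.linalg.norm(d);tip=w.mean(0)+d*((w-w.mean(0))@d).max()+d*1.3
    return tip,np.arctan2(d[1],d[0]),r,gw
E
python3 - <<'E'
from h import *
t=cv2.imread("pics/t3.png");s=cv2.imread("pics/s3.png")
c=contacts(t,s)
for k in c: print(k,c[k],"plate frame",(c[k][:2]-PC)@np.c_[[.672,.741],PL])
tip,yaw,r,gw=probe(t);print("probe",tip,yaw,r,gw,"origin",tip-108*hv(yaw)[:2])
t_=np.radians
for tp in(20,35,45):
  for s in(1,-1):
    u=hv(yaw);G=np.r_[tip-108*u[:2],22];a=-np.cos(t_(tp))*Z+np.sin(t_(tp))*u
    print(tp,s,[bot.solve_ik(*pose(G,a,s*np.cross(Z,u),d)) for d in(0,100)])
E
```

```text
post cross [427.945 -24.004 104.936] 1.8178788505932484 top [427.223 -23.374] scene [429.532 -23.532]
long cross [397.558 326.024 137.387] 1.0464485941850576 top [397.239 326.925] scene [396.653 324.947]
mid cross [523.439 212.128 115.28 ] 1.05899129894215 top [523.244 212.786] scene [522.866 210.871]
post [428.377 -23.453 106.   ] plate frame [-228.928 -162.206]
long [396.946 325.936 136.   ] plate frame [ 8.847 95.874]
mid [523.055 211.828 114.   ] plate frame [  9.039 -74.253]
probe [670.747   6.455] -0.04689306349711944 ((643.83984375, 7.7215752601623535), (5.5875420570373535, 51.18670654296875), 88.63715362548828) [582.003  10.619] origin [562.865  11.517]
20 1 [None, array([ 0.419,  0.124, -0.878,  0.554, -0.296, -2.546])]
20 -1 [None, array([ 0.419,  0.124, -0.878,  0.554, -0.296,  0.596])]
35 1 [None, None]
35 -1 [None, None]
45 1 [array([-0.462,  0.408, -0.877, -2.547, -0.534,  1.345]), None]
45 -1 [array([-0.462,  0.408, -0.877, -2.547, -0.534, -1.796]), None]
```

```bash
cat >> h.py <<'E'
GX=20.;GZ=9.   # grasp point on tester: along x, height over prod axis
def touchpose(tip,az,phi,s,dz=0):
    """tester tip at tip, prod pointing az, phi below horizontal; grasped with tool vertical when tester level"""
    u=hv(az);x=np.cos(phi)*u-np.sin(phi)*Z;z=np.sin(phi)*u+np.cos(phi)*Z
    return pose(np.array(tip)-(108-GX)*x+GZ*z,-z,s*np.cross(Z,u),dz)
E
python3 - <<'E'
from h import *
T={"post":(428.4,-23.5,109.4),"long":(396.9,325.9,139.4),"mid":(523,211.8,117.4)}
print("tail px",proj("top",[562.9-50,11.5+2.3,34]))
for s in(1,-1):
  print(s,"pick",[bot.solve_ik(*touchpose((670.7,6.5,19),-.047,0,s,d)) for d in(0,100)])
  for k,p in T.items():
    a0=np.arctan2(p[1],p[0])
    for da in(-.4,0,.4):
      print(k,s,da,*[bot.solve_ik(*touchpose(p,a0+da,.7,s,d)) for d in(0,60)])
E
```

```text
tail px [[277.82  187.143]]
1 pick [array([ 0.354,  0.437, -0.442, -0.   , -0.692, -1.971]), array([ 0.354,  0.311, -0.349,  0.   , -0.91 , -1.971])]
post 1 -0.4 [ 0.141  0.362 -0.223 -0.37  -1.593 -2.058] [ 0.141  0.296 -0.158 -0.374 -1.714 -2.105]
post 1 0 [ 0.264  0.378 -0.269 -0.204 -1.598 -1.824] [ 0.264  0.313 -0.205 -0.206 -1.724 -1.85 ]
post 1 0.4 [ 0.389  0.366 -0.364 -0.028 -1.541 -1.604] [ 0.389  0.299 -0.3   -0.028 -1.671 -1.607]
long 1 -0.4 [ 0.859  0.449 -0.002 -0.36  -1.725 -2.086] [ 0.858  0.398  0.067 -0.369 -1.839 -2.129]
long 1 0 [ 0.967  0.466 -0.049 -0.181 -1.733 -1.817] [ 0.967  0.416  0.019 -0.186 -1.851 -1.839]
long 1 0.4 [ 1.075  0.452 -0.152  0.008 -1.666 -1.56 ] [ 1.075  0.401 -0.085  0.008 -1.785 -1.559]
mid 1 -0.4 [ 0.545  0.542  0.1   -0.354 -1.738 -2.079] [ 0.544  0.492  0.164 -0.363 -1.845 -2.12 ]
mid 1 0 [ 0.645  0.56   0.054 -0.169 -1.745 -1.802] [ 0.645  0.51   0.117 -0.174 -1.857 -1.821]
mid 1 0.4 [ 0.744  0.546 -0.054  0.026 -1.671 -1.537] [ 0.744  0.495  0.008  0.027 -1.783 -1.534]
-1 pick [array([ 0.354,  0.437, -0.442,  0.   , -0.692,  1.17 ]),
[... 251 characters left out ...]
.292]
post -1 0.4 [ 0.389  0.366 -0.364 -0.028 -1.541  1.538] [ 0.389  0.299 -0.3   -0.028 -1.671  1.534]
long -1 -0.4 [ 0.859  0.449 -0.002 -0.36  -1.725  1.056] [ 0.858  0.398  0.067 -0.369 -1.839  1.012]
long -1 0 [ 0.967  0.466 -0.049 -0.181 -1.733  1.325] [ 0.967  0.416  0.019 -0.186 -1.851  1.303]
long -1 0.4 [ 1.075  0.452 -0.152  0.008 -1.666  1.581] [ 1.075  0.401 -0.085  0.008 -1.785  1.582]
mid -1 -0.4 [ 0.545  0.542  0.1   -0.354 -1.738  1.063] [ 0.544  0.492  0.164 -0.363 -1.845  1.022]
mid -1 0 [ 0.645  0.56   0.054 -0.169 -1.745  1.34 ] [ 0.645  0.51   0.117 -0.174 -1.857  1.32 ]
mid -1 0.4 [ 0.744  0.546 -0.054  0.026 -1.671  1.604] [ 0.744  0.495  0.008  0.027 -1.783  1.607]
```

The tail end re-projects to (277.8,187.1), against about (278.6,187) seen, so the tester pose is good. Next: pick it up, hover over the post and check the tip.

Run:
```python
from h import *
t=img("top");tip,yaw,r,gw=probe(t);print(tip,yaw);s=-1
np.save("probe.npy",[tip[0],tip[1],yaw])
bot.move_gripper(60)
p,q=touchpose((*tip,19),yaw,0,s)
bot.move_ptp(p+[0,0,120],q);bot.line_to(p+[0,0,20],150);bot.line_to(p,50)
bot.move_gripper(15,60);st=bot.read_state();print("w",st['width'],st['finger_force'],st['tcp_pos']-p)
bot.line_to(p+[0,0,150],150)
E3=np.array([428.4,-23.5,109.4]);az=np.arctan2(E3[1],E3[0])
bot.move_ptp(*touchpose(E3,az,.7,s,60));bot.line_to(touchpose(E3,az,.7,s,15)[0],80)
img("top","pics/t4.png");x=img("scene","pics/s4.png");st=bot.read_state();print(st['width'],st['contact_force'],st['t'])
u=proj("scene",E3+[0,0,15])[0];print("expected tip px",u)
i=u.astype(int);cv2.imwrite("pics/z4.png",cv2.resize(x[i[1]-50:i[1]+50,i[0]-65:i[0]+65],None,fx=5,fy=5,interpolation=2))
contacts(cv2.imread("pics/t4.png"),x)
```

```text
[670.748   6.396] -0.04907306913050884
w 28.038834876201264 59.998939633369446 [0.079 0.021 0.12 ]
27.6957415894923 [ 0.62   0.159 -1.399] 48.1167
expected tip px [270.521 195.31 ]
post cross [413.569 -17.628 100.018] 32.51095838221473 top [401.159  -6.99 ] scene [430.987 -22.193]
long [None, array([387.462, 253.564])]
mid [None, array([308.41 , 261.333])]
```

View pics/z4.png

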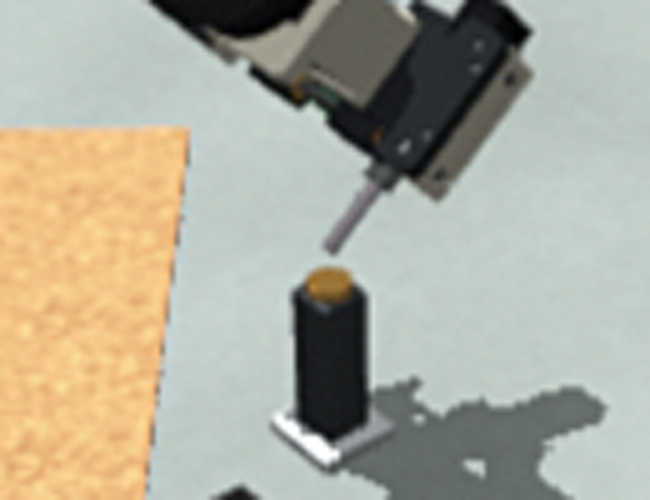

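The tip is at scene pixel (271,195) against (270.5,195.3) expected, right above the cap. Touching now, re-checking each pack in the scene view before its touch.

```bash
cat > touch.py <<'E'
from h import *
def fz(): return np.mean([(bot.pause(.03),bot.read_state()['contact_force'][2])[1] for _ in range(5)])
def touch(E,s=-1,phi=.7):
    az=np.arctan2(E[1],E[0]);E=np.array([E[0],E[1],E[2]+3.4]);at=lambda d:touchpose(E,az,phi,s,d)[0]
    bot.move_ptp(*touchpose(E,az,phi,s,60));bot.line_to(at(8),80);bot.pause(.3);f0=fz();d=5.;bot.line_to(at(d),20)
    while d>-6:
        d-=.5;bot.line_to(at(d),20);f=fz()-f0
        if f>1.8: break
    F=[]
    for _ in range(12):
        bot.pause(.1);F.append(bot.read_state()['contact_force'][2]-f0)
    print("d",d,"f",f,"hold",np.array(F),bot.read_state()['tcp_pos']-at(d),bot.read_state()['width'])
    bot.line_to(at(60),100);print("t",bot.read_state()['t'])
E
python3 - <<'E'
from touch import *
touch((428.4,-23.5,106))
img("scene","pics/s5.png")
def spot(n,H,g):
    b=img("scene");u=proj("scene",[*g,H])[0].astype(int)
    l=blobs(b,(12,90,70),(35,255,255),(u[0]-22,u[1]-18,u[0]+22,u[1]+18),6)
    if not l: print(n,"not seen");return None
    p=onz("scene",[max(l,key=lambda x:x[1])[0]],H)[0];print(n,p);return p
a=spot("long",136,(397,326));b=spot("mid",114,(523,212))
if a is not None and np.hypot(*(a[:2]-[396.9,325.9]))<4:
    touch((396.9,325.9,136))
    b=spot("mid",114,(523,212))
    if b is not None and np.hypot(*(b[:2]-[523,211.8]))<4: touch((523,211.8,114))
img("scene","pics/s6.png")
E
```

```text
d -1.0 f 2.011312781969635 hold [2.105 1.617 0.985 2.094 2.138 1.498 1.621 1.492 1.122 1.516 3.414 2.675] [-0.02  -0.009  0.004] 27.24670514507229
t 56.9417
long [396.426 324.88  136.   ]
mid [522.944 211.345 114.   ]
d -1.0 f 2.012865375399956 hold [1.977 1.833 2.454 2.349 2.488 3.313 4.135 3.099 2.445 1.548 2.276 1.899] [ 0.007 -0.012 -0.   ] 27.754600961765423
t 66.8
mid [522.952 211.089 114.   ]
d -1.0 f 1.97706490961555 hold [2.345 2.835 2.16  2.735 1.858 2.473 2.132 2.371 2.479 2.562 2.749 3.085] [-0.01  -0.027 -0.004] 27.49781844051258
t 76.0417
```

View pics/s6.png

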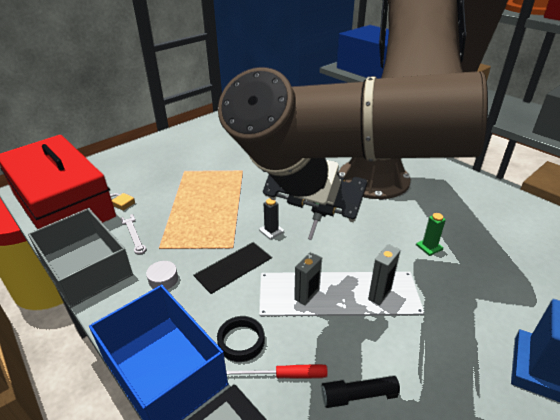

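All touches held at about 2 N, and both packs still stand (scene (308,262) and (387,254)). Now I'll lay the tester back.

Run:
```python
from touch import *
x,y,yaw=np.load("probe.npy");p,q=touchpose((x+12,y,19),yaw,0,-1)
bot.move_ptp(p+[0,0,150],q);bot.line_to(p+[0,0,15],150);bot.line_to(p+[0,0,5],40);bot.pause(.2);f0=fz();d=4.5
while d>-2:
    bot.line_to(p+[0,0,d],20);f=fz()-f0
    if f>1.5: break
    d-=.5
print("d",d,f);bot.move_gripper(60);bot.pause(.3)
bot.line_to(p+[0,0,150],120);bot.move_joints([-1.0,0,0,0,-1.4,-.9]);bot.pause(.5)
t=img("top","pics/t7.png");s=img("scene")
contacts(t,s);print(probe(t)[:2],bot.read_state()['t'])
cv2.imwrite("pics/z7.png",np.hstack([cv2.resize(t[110:285,130:310],(400,389)),cv2.resize(s[160:330,180:440],(400,389))]))
```

```text
d 0.0 2.4198949873883566
post cross [428.042 -23.998 104.989] 1.6761740702172037 top [427.375 -23.417] scene [429.532 -23.532]
long cross [397.372 325.962 137.234] 1.1259358519750897 top [397.024 326.842] scene [396.653 324.947]
mid cross [523.439 212.128 115.28 ] 1.05899129894215 top [523.244 212.786] scene [522.866 210.871]
(array([658.218, -27.565]), np.float64(-0.10166172899707895)) 88.7833
```

View pics/z7.png

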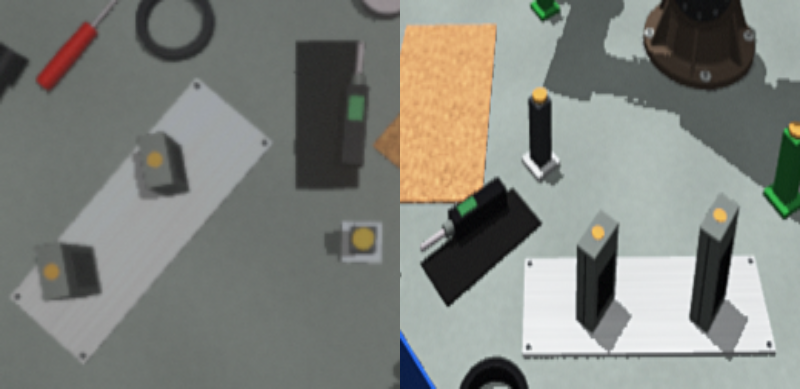

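The tester has been knocked to the mat's right edge: tip at top (292,129), label (290,158.6), tail (288.4,185). The packs are unchanged. I'll pick it up again and set it in the middle.

Run:
```python
from touch import *
t=img("top")
g=max(blobs(t,(45,70,40),(90,255,255),(270,135,310,180),15),key=lambda x:x[1])[0]
gw=onz("top",[g],34)[0,:2];tail=onz("top",[(288.4,185.2)],34)[0,:2];tip=onz("top",[(292,129.3)],19)[0,:2]
d=tip-tail;L=np.linalg.norm(d);d/=L;o=gw-19*d
print("label",gw,"tail",tail,"tip",tip,"L",L,"o",o,tail+50*d,tip-108*d)
yaw=np.arctan2(d[1],d[0]);n=np.array([-d[1],d[0]]);print("yaw",yaw,"off-axis label",(gw-tail)@n)
T=o+108*d
p,q=touchpose((*T,19),yaw,0,-1)
bot.move_ptp(p+[0,0,120],q);bot.line_to(p+[0,0,20],150);bot.line_to(p,50)
bot.move_gripper(15,40);st=bot.read_state();print("w",st['width'],st['finger_force'])
bot.line_to(p+[0,0,60],120)
p,q=touchpose((591+106,13.5,19),-.03,0,-1)
bot.move_ptp(p+[0,0,60],q);bot.line_to(p+[0,0,15],150);bot.line_to(p+[0,0,5],40);bot.pause(.2);f0=fz();h=4.5
while h>-2:
    bot.line_to(p+[0,0,h],20);f=fz()-f0
    if f>1.5: break
    h-=.5
print("h",h,f);bot.move_gripper(60);bot.pause(.3)
bot.line_to(p+[0,0,150],120);bot.move_joints([-1.0,0,0,0,-1.4,-.9]);bot.pause(.5)
t=img("top","pics/t8.png");s=img("scene")
contacts(t,s);print(probe(t)[:2],bot.read_state()['t'])
cv2.imwrite("pics/z8.png",np.hstack([cv2.resize(t[110:285,130:310],(400,389)),cv2.resize(s[160:330,180:440],(400,389))]))
```

```text
label [592.677 -21.007] tail [517.495 -15.176] tip [676.939 -29.457] L 160.08206583212333 o [573.753 -19.312] [567.296 -19.637] [569.37  -19.822]
yaw -0.08932946004207977 off-axis label 0.8996684109696906
w 28.264041419950225 39.89498734474182
h 0.0 2.520690820435406
post cross [427.945 -24.004 104.936] 1.8178788505932484 top [427.223 -23.374] scene [429.532 -23.532]
long cross [397.558 326.024 137.387] 1.0464485941850576 top [397.239 326.925] scene [396.653 324.947]
mid cross [523.471 212.006 115.211] 0.8364505239642106 top [523.346 212.57 ] scene [522.866 210.871]
(array([679.502,  12.199]), np.float64(-0.0422020988182145)) 105.6833
```

View pics/z8.png

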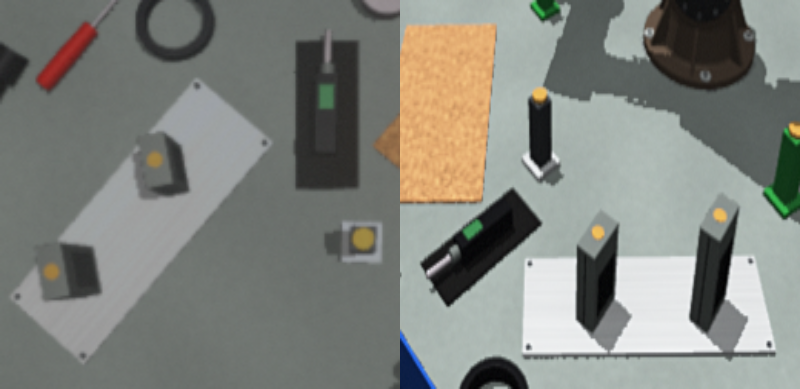

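The tester lies level in the middle of its mat and both packs stand unmoved, so I'm handing in.

```bash
python3 -c "
from plant import bot
print(bot.close_job())"
```

```text
the job is handed in; nothing more can be done
None
```

I handed the job in with both packs present (long and mid) standing brass up on the plate; the tester touched the earth post, long and mid in that order at about 2 N for over a second each, and after being knocked aside once it lies back on its rubber mat; no verdict came back.

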